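Neck jig: find the stripped strap bolt and hold its strap open

TASK

One of the three wing bolts on the neck jig has a stripped thread, and I need to get at its post. First take the load off: press the pad of the peghead jack down until its latch holds it, and leave it latched; then tap the bolts' wings lightly sideways until you find the bolt that turns. Lift that strap by its curled end to well past half way to upright and finish while still holding it up there, for it falls shut when let go; leave the tight straps and the other things on the bench alone.

Things in the scene. Friction and masses are not known exactly. Their poses are not given: they have to be found in the camera images.
- jig: neck jig fixed on the bench: wooden bed 130 mm deep (x), 495 mm long (y), top 40 mm high, with a guitar neck on it, fingerboard up (82 mm high), headstock to +y. Three flat metal straps cross the neck at y = -185, -55, +75 mm; the headstock jack is at y = +200 mm. Origin on the bench under the neck's centre line; x points away from the robot across the neck, y along it to the robot's left, z up
- pedal (a point): round rubber press pad, 34 mm across, on the end of the peghead jack's lever, jig x = -88, y = +200 mm, free from above. Origin at the centre of its top, 56 mm high when up. Sinks 17 mm till the spring latch snaps over the lever's tip, 26 mm to the stop; takes 4 to 9 N. Latch housing (52 mm high) 38 mm off on the robot's side; headstock 48 mm off beyond, 75 mm high
- jack (a joint): angle of the jack's lever: 0 up (sprung, props the headstock), about 0.10 rad when the latch holds it down, 0.16 at its stop; let go before it has latched, it springs up again
- wings_1 (a point): steel wing bolt of strap 1 (the robot's right, nearest the heel of the neck): two wings in a line along the jig's y, tips 27 mm from the bolt's axis, 5 mm thick, 98 to 114 mm above the bench; hub 18 mm across. Origin on the axis at half the wings' height, 106 mm high, jig x = -45, y = -185 mm; axes as the jig's until it turns. All three look alike; which is loose differs each time
- bolt_1 (a joint): turn of wing bolt 1: 0 at first, positive clockwise from above (its +y wing pushed away from the robot), negative the other way. A tight bolt stays within 0.05 rad when tapped; the loose one turns under about 1 N at a wing's tip, up to 1.2 rad either way, and stays where it was left
- curl_1 (a point): rolled curl at the free end of strap 1, to pinch or hook: a bar 16 mm in diameter, 28 mm long along the jig's y, flat end faces free for the fingers, over 40 mm free height below it. Origin at its centre, 92 mm high with the strap down, jig x = -95, y = -185 mm, 145 mm from the hinge. The strap (28 mm wide, 5 mm thick, top 90 mm high) runs from it to the far side
- strap_1 (a joint): angle of strap 1 about its hinge (parallel to the jig's y at jig x = +50 mm, 87.5 mm high): 0 lying on the neck, positive as its curl rises and swings away from the robot, stop at 1.35 rad. About 0.2 kg with its bolt, which goes up with it; falls shut when let go. A strap with a tight bolt does not lift
- wings_2 (a point): steel wing bolt of strap 2 (the middle): two wings in a line along the jig's y, tips 27 mm from the bolt's axis, 5 mm thick, 98 to 114 mm above the bench; hub 18 mm across. Origin on the axis at half the wings' height, 106 mm high, jig x = -45, y = -55 mm; axes as the jig's until it turns. All three look alike; which is loose differs each time
- bolt_2 (a joint): turn of wing bolt 2: 0 at first, positive clockwise from above (its +y wing pushed away from the robot), negative the other way. A tight bolt stays within 0.05 rad when tapped; the loose one turns under about 1 N at a wing's tip, up to 1.2 rad either way, and stays where it was left
- curl_2 (a point): rolled curl at the free end of strap 2, to pinch or hook: a bar 16 mm in diameter, 28 mm long along the jig's y, flat end faces free for the fingers, over 40 mm free height below it. Origin at its centre, 92 mm high with the strap down, jig x = -95, y = -55 mm, 145 mm from the hinge. The strap (28 mm wide, 5 mm thick, top 90 mm high) runs from it to the far side
- strap_2 (a joint): angle of strap 2 about its hinge (parallel to the jig's y at jig x = +50 mm, 87.5 mm high): 0 lying on the neck, positive as its curl rises and swings away from the robot, stop at 1.35 rad. About 0.2 kg with its bolt, which goes up with it; falls shut when let go. A strap with a tight bolt does not lift
- wings_3 (a point): steel wing bolt of strap 3 (the robot's left, nearest the nut and headstock): two wings in a line along the jig's y, tips 27 mm from the bolt's axis, 5 mm thick, 98 to 114 mm above the bench; hub 18 mm across. Origin on the axis at half the wings' height, 106 mm high, jig x = -45, y = 75 mm; axes as the jig's until it turns. All three look alike; which is loose differs each time
- bolt_3 (a joint): turn of wing bolt 3: 0 at first, positive clockwise from above (its +y wing pushed away from the robot), negative the other way. A tight bolt stays within 0.05 rad when tapped; the loose one turns under about 1 N at a wing's tip, up to 1.2 rad either way, and stays where it was left
- curl_3 (a point): rolled curl at the free end of strap 3, to pinch or hook: a bar 16 mm in diameter, 28 mm long along the jig's y, flat end faces free for the fingers, over 40 mm free height below it. Origin at its centre, 92 mm high with the strap down, jig x = -95, y = 75 mm, 145 mm from the hinge. The strap (28 mm wide, 5 mm thick, top 90 mm high) runs from it to the far side
- strap_3 (a joint): angle of strap 3 about its hinge (parallel to the jig's y at jig x = +50 mm, 87.5 mm high): 0 lying on the neck, positive as its curl rises and swings away from the robot, stop at 1.35 rad. About 0.2 kg with its bolt, which goes up with it; falls shut when let go. A strap with a tight bolt does not lift
- cork_block: small cork block, 36 x 22 x 18 mm, loose on the jig's bed between straps 1 and 2; origin under its centre
- tuner: single tuning machine, about 42 x 30 mm and 30 mm tall, loose on the jig's bed between straps 2 and 3; origin under its gear case
- radius_block: wooden radius sanding block, 150 x 57 x 33 mm, on the bench in front of the jig; origin under its centre
- glue: white glue bottle, 52 mm across, 135 mm tall, on the bench beyond the jig; origin under its centre
- hammer: small brass-headed fret hammer, 240 mm long, lying on the bench left of the jig; origin under its middle
- screwdriver: screwdriver, 190 mm long, lying on the bench in front of the jig; origin under its middle
- fret_cup: white ceramic cup, 68 mm across, 60 mm tall, on the bench beyond the jig; origin under its centre
- wax_tin: flat round wax tin, 76 mm across, 32 mm tall, on the bench beyond the jig; origin under its centre

How it is judged:
By the outcome, as a careful person would: the job done as asked, in the order asked, and still so for the second after the job is handed in, while the arm keeps its last pose, push and grip.
It also fails if it takes over 61 s, if anything falls off the work surface, if the arm or the gripper's body presses on something with over 40 N, if the wrist force passes 120 N, or if a joint passes its speed limit or range.

ROBOT

A 6-joint arm with a two-finger parallel gripper is mounted at the origin on the work surface. World frame = base frame: x ahead of the robot, y to its left, z up, the work surface at z = 0. Lengths are in mm, angles in degrees, forces in N, time in s.
With the tool pointing down it reaches from about 425 to 950 mm from the base axis. Payload 3.5 kg.
Tool frame: the origin (TCP) lies on the centre line of the jaws, within the pads' length; the fingertips stand 19 mm ahead of it and the grasp point (between the pads) is the TCP; z points along the fingers, y is the line along which they close (so a half turn about z gives the same grasp; the last joint's range is limited). The gripper opens to 85 mm and grips with 20 to 120 N. Pads are 22 mm wide; open, the fingers measure 114 mm over their backs; the gripper's body (76 mm by 85 mm) begins 54 mm behind the grasp point. The pads swing forward as they close: fully open they stand 13 mm farther back than shut.
Start: joints at [-81.303, 16.404, 90.338, -0, 73.258, -8.594], TCP at [200.66, -644.47, 250.325] pointing down, gripper open.
Joint ranges: [-158.93, 158.93], [-51.34, 127.21], [12.03, 142.37], [-87.48, 267.48], [13.55, 161.25], [-162.69, 162.69]. Speed limits (degrees/s): [159.86, 159.86, 180, 180, 180, 180].

INTERFACE

Orientations are given as a 3x3 rotation matrix whose columns are the frame's x, y, z axes.
In Python, from station import bot gives the robot as it stands.
- The arm moves only by the tool jog_arm, never from a script. Its argument "motion" is a list that holds one entry, the list of rows, each a list of 6 numbers: the shift along the tool's x, y, z each as a share of 0.025 m, from -1 to 1, then the turn, a rotation vector about the tool's x, y, z each as a share of 0.15 rad, from -1 to 1. A call has exactly 10 rows; each row shifts and turns the commanded pose from where the row before left it, along the tool's axes as they then stand; what a row does not reach is not made up. A row lasts 1/10 s, in which the tool goes at most 50 mm and 8.59 degrees, less where a joint would pass 70% of its speed; a pose out of reach is approached as far as the arm can. A call with a number of a shift or a turn outside -1 to 1 is refused whole. A call with a gripper value outside its range is refused whole. "gripper" is the closure, from -1 (fully open) to 1 (shut), set as the call begins (left out, the last holds). The fingers move at their own pace and stop on an object; the grip force is fixed at half the most. Time passes only in rows, so rows that do not move let the fingers close, or fill a call up. It gives the time, the measured TCP pose, the force, the opening and the grip force at its end, in the units of the state.
- bot.state(): the state, without advancing time (a new reading comes with each control period).
- bot.get_image(name): name is "side" or "top"; returns a dict with "color" (384x512x3 uint8, blue, green, red), "mtx" (3x3 intrinsics, pixels), "cam_to_world" (4x4, takes a point from camera to world coordinates). Camera axes: x right, y up, looking along -z (the intrinsics and any distortion apply to the point x, -y, -z); pixel columns grow to the right and rows downward; lengths in mm; the calibration is good to about 2 mm. A picture is of the moment at which its call begins. There is no depth.
- bot.sign_off(): hands the job in; it is judged then, once.
The state is a dict: "time": time; "q": joint angles; "qd": joint speeds; "effort": joint torques, N m; "tcp_pos": TCP position; "eef_rot": TCP orientation; "force": force on the tool from outside, world axes, zero at the start; "ft_torque": the same for the moment, N m; "gripper_width": finger opening in mm; "finger_force": force on a finger pad.
Only numpy, scipy, OpenCV 4.12 (cv2) and the standard library are available. Lean on these libraries where they do the work, as an engineer would, in place of code of your own. Each camera call takes 0.05 s, during which the arm holds its last target. There are 200 camera calls.

## Working session

There is one attempt and no reset: what is moved stays moved. The work goes in short steps, Python scripts to look and compute and a tool call to move; the robot and the scene stay as the last step left them, time stands still between calls to the robot, and variables do not carry over. Pictures are saved under pics/ and viewed, at most 10 in all, crops included, and the job is handed in when it is done.

Besides the shell and the picture viewer there is one more tool, called after "Emit:" as name([rows], argument=value, ...), one row to a line, values as JSON. jog_arm: Moves the arm, as the interface text tells. Shift numbers are shares of 0.025 m and turn numbers shares of 0.15 rad, none past 1 either way. Its arguments: {"type":"object","properties":{"motion":{"type":"array","items":{"type":"array","items":{"type":"array","items":{"type":"number"}}}},"gripper":{"type":"number"}},"required":["motion"]}

```bash
ls; mkdir -p pics; python3 - <<'E'
from station import bot
import cv2,numpy as np
s=bot.state();print(s['time'],s['tcp_pos'],s['eef_rot'],s['gripper_width'])
for n in("top","side"):
    d=bot.get_image(n);cv2.imwrite(f'pics/{n}0.png',d['color']);np.savez(n+'0.npz',**d);print(np.round(d['mtx'],1).tolist(),np.round(d['cam_to_world'],3).tolist(),[k for k in d])
E
```

```text
pics
0.0 [ 200.5745603  -643.86796802  248.93568841] [[ 9.54807274e-01  2.97225443e-01 -3.26296514e-04]
 [ 2.97225380e-01 -9.54804522e-01  2.32334146e-03]
 [ 3.79006805e-04 -2.31532693e-03 -9.99997248e-01]] 85.39141825449757
[[349.5, 0.0, 257.2], [0.0, 349.5, 195.1], [0.0, 0.0, 1.0]] [[0.015, 0.981, -0.194, 376.927], [-1.0, 0.02, 0.021, 121.283], [0.025, 0.194, 0.981, 981.771], [0.0, 0.0, 0.0, 1.0]] ['color', 'mtx', 'cam_to_world']
[[366.4, 0.0, 249.1], [0.0, 366.4, 185.9], [0.0, 0.0, 1.0]] [[-0.981, 0.115, -0.159, 358.094], [-0.195, -0.641, 0.743, 928.633], [-0.017, 0.759, 0.651, 794.024], [0.0, 0.0, 0.0, 1.0]] ['color', 'mtx', 'cam_to_world']
```

View pics/top0.png

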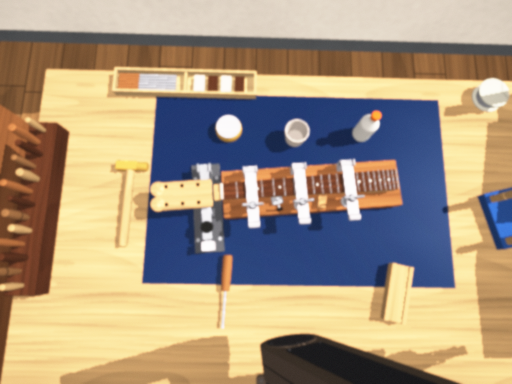

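View pics/side0.png

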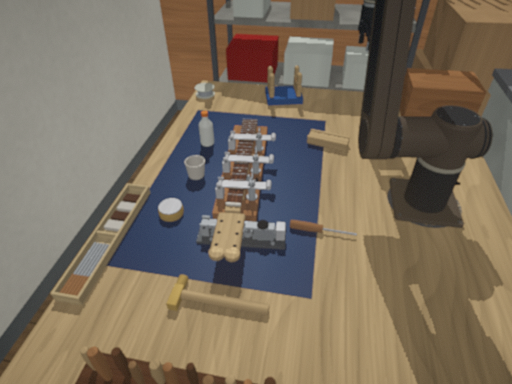

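```bash
cat > h.py <<'E'
import numpy as np,cv2
def ray(d,u,v):
    K=d['mtx'];T=d['cam_to_world'];r=T[:3,:3]@np.array([(u-K[0,2])/K[0,0],-(v-K[1,2])/K[1,1],-1]);return T[:3,3],r
def onz(d,u,v,z):
    o,r=ray(d,u,v);return o+r*(z-o[2])/r[2]
def px(d,P):
    T=d['cam_to_world'];K=d['mtx'];c=T[:3,:3].T@(np.array(P,float)-T[:3,3]);return np.array([K[0,2]+K[0,0]*c[0]/-c[2],K[1,2]-K[1,1]*c[1]/-c[2]])
E
python3 - <<'E'
import cv2,numpy as np
from h import *
t=dict(np.load('top0.npz'));s=dict(np.load('side0.npz'))
a=cv2.resize(t['color'][150:260,140:410],(800,326),interpolation=cv2.INTER_CUBIC)
b=cv2.resize(s['color'][115:270,190:300],(190,268),interpolation=cv2.INTER_CUBIC)
c=np.zeros((600,800,3),np.uint8);c[:326]=a
e=cv2.resize(s['color'][165:257,190:300],(327,274),interpolation=cv2.INTER_CUBIC);f=cv2.resize(s['color'][110:202,190:300],(327,274),interpolation=cv2.INTER_CUBIC)
c[326:,:327]=e;c[326:,400:727]=f
cv2.imwrite('pics/crop1.png',c)
E
```

```text
(no output)
```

View pics/crop1.png

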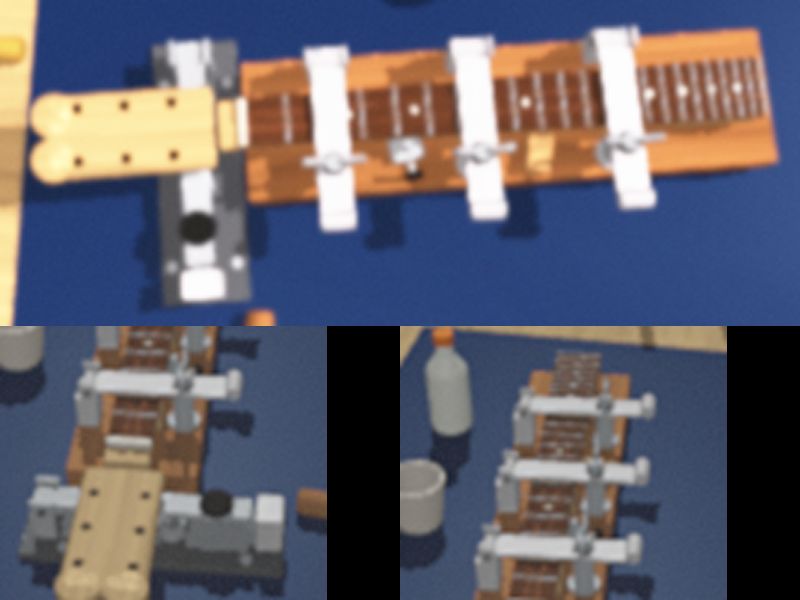

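```bash
python3 - <<'E'
from h import *
from scipy.optimize import least_squares
t=dict(np.load('top0.npz'));s=dict(np.load('side0.npz'))
k=800/270;T=lambda u,v:(140+u/k-.3,150+v/k-.3)
k2=327/110
A=lambda u,v:(190+u/k2-.3,165+(v-326)/k2-.3)
B=lambda u,v:(190+(u-400)/k2-.3,110+(v-326)/k2-.3)
# black pad centroid
def dark(d,x0,x1,y0,y1):
    m=d['color'][y0:y1,x0:x1].max(2)<45;y,x=np.nonzero(m);print(m.sum());return x.mean()+x0,y.mean()+y0
pt=dark(t,198,216,218,236);ps=dark(s,255,272,216,232);print(pt,ps)
W=[(t,pt,(-88,200,54)),(s,ps,(-88,200,54))]
for y,c,h in((75,(338,218),(333,160)),(-55,(488,208),(480,152)),(-185,(636,197),(627,142))):
    W+= [(t,T(*c),(-95,y,96)),(t,T(*h),(-45,y,110))]
W+=[(s,A(234,384),(-95,75,94)),(s,B(632,548),(-95,75,94)),(s,B(641,471),(-95,-55,94)),(s,B(648,405),(-95,-185,94))]
def w(p,P):
    c,n=np.cos(p[2]),np.sin(p[2]);return np.array([p[0]+c*P[0]-n*P[1],p[1]+n*P[0]+c*P[1],P[2]])
f=lambda p:np.concatenate([px(d,w(p,P))-q for d,q,P in W])
r=least_squares(f,[500,0,0]);print(r.x,np.degrees(r.x[2]));print(np.round(f(r.x).reshape(-1,2),1))
np.save('jig.npy',r.x)
for n,P in dict(pad=(-88,200,56),w1=(-45,-185,106),w2=(-45,-55,106),w3=(-45,75,106),c1=(-95,-185,92),c2=(-95,-55,92),c3=(-95,75,92)).items():print(n,w(r.x,P).round(1))
E
```

```text
49
4
(np.float64(206.22448979591837), np.float64(226.59183673469389)) (np.float64(265.25), np.float64(225.25))
[5.77159605e+02 4.62637227e+01 9.84960967e-02] 5.643410641179368
[[-0.7  1. ]
 [-2.4 -1.2]
 [-0.8  1.4]
 [-0.6  0.7]
 [-0.7  0.7]
 [ 0.7 -0.6]
 [-0.5  0.4]
 [ 1.5 -1.1]
 [-0.2 -0.2]
 [ 0.5 -0.4]
 [-0.1 -0.5]
 [-0.5 -0.4]]
pad [469.9 236.6  56. ]
w1 [ 550.6 -142.3  106. ]
w2 [537.8 -12.9 106. ]
w3 [525.  116.5 106. ]
c1 [ 500.8 -147.2   92. ]
c2 [488.  -17.8  92. ]
c3 [475.2 111.6  92. ]
```

The top view shows the jig, with pad at px (206,227), curls at about (254,223), (304,220), (354,216) and hubs above them. The side view agrees. So I'm moving: shut the gripper and go around to the pad.

Emit:
jog_arm([
  [[0, 0, 0, 0, 0, 0.68], [0, 0, 0, 0, 0, 0.675], [0.9, -1, 0, 0, 0, 0], [0.9, -1, 0, 0, 0, 0], [0.9, -1, 0, 0, 0, 0], [0.9, -1, 0, 0, 0, 0], [0.9, -1, 0, 0, 0, 0], [0.9, -1, 0, 0, 0, 0], [0.9, -1, 0, 0, 0, 0], [0.9, -1, 0, 0, 0, 0]],
], gripper=1)

```text
time: 1.1
tcp_pos: [360.6, -426.2, 249.8]
eef_rot: [[0.995, 0.098, -0.0], [0.098, -0.995, 0.001], [-0.0, -0.001, -1.0]]
force: [0.7, 1.1, -0.0]
gripper_width: 0.3
finger_force: 0.0
```

Emit:
jog_arm([
  [[0.875, -1, 0, 0, 0, 0], [0.875, -1, 0, 0, 0, 0], [0.875, -1, 0, 0, 0, 0], [0.875, -1, 0, 0, 0, 0], [0.875, -1, 0, 0, 0, 0], [0.875, -1, 0, 0, 0, 0], [0.875, -1, 0, 0, 0, 0], [0.875, -1, 0, 0, 0, 0], [0, -1, 0, 0, 0, 0], [0, -1, 0, 0, 0, 0]],
])

```text
time: 2.1
tcp_pos: [509.7, -160.3, 249.6]
eef_rot: [[0.995, 0.099, -0.001], [0.099, -0.995, 0.001], [-0.001, -0.001, -1.0]]
force: [0.0, -0.0, -0.3]
gripper_width: 0.0
finger_force: 0.0
```

Emit:
jog_arm([
  [[0, -1, 0, 0, 0, 0], [0, -1, 0, 0, 0, 0], [0, -1, 0, 0, 0, 0], [0, -1, 0, 0, 0, 0], [0, -1, 0, 0, 0, 0], [0, -1, 0, 0, 0, 0], [0, -1, 0, 0, 0, 0], [0, -1, 0, 0, 0, 0], [0, -1, 0, 0, 0, 0], [0, -1, 0, 0, 0, 0]],
])

```text
time: 3.1
tcp_pos: [484.5, 88.1, 249.8]
eef_rot: [[0.995, 0.098, -0.001], [0.098, -0.995, 0.0], [-0.001, -0.0, -1.0]]
force: [0.8, 0.0, -0.0]
gripper_width: 0.2
finger_force: 0.0
```

Emit:
jog_arm([
  [[0, -1, 0, 0, 0, 0], [0, -1, 0, 0, 0, 0], [0, -1, 0, 0, 0, 0], [0, -1, 0.5, 0, 0, 0], [0, -1, 1, 0, 0, 0], [0, -0.97, 1, 0, 0, 0], [0, 0, 1, 0, 0, 0], [0, 0, 1, 0, 0, 0], [0, 0, 1, 0, 0, 0], [0, 0, 0, 0, 0, 0]],
])

```text
time: 4.1
tcp_pos: [467.1, 234.8, 108.5]
eef_rot: [[0.995, 0.099, -0.009], [0.099, -0.995, -0.002], [-0.009, 0.002, -1.0]]
force: [-0.5, -0.6, -0.8]
gripper_width: -0.4
finger_force: 0.0
```

```bash
python3 - <<'E'
from station import bot
import cv2,numpy as np
s=bot.state();print(s['tcp_pos'],s['force'])
a=bot.get_image("top")['color'][165:265,140:260];b=bot.get_image("side")['color'][180:280,190:310]
cv2.imwrite('pics/pad1.png',np.hstack([cv2.resize(i,(400,333),interpolation=cv2.INTER_CUBIC) for i in(a,b)]))
E
```

```text
[467.09250353 234.75614776 108.5156478 ] [-0.54291328 -0.57203806 -0.81572713]
```

View pics/pad1.png

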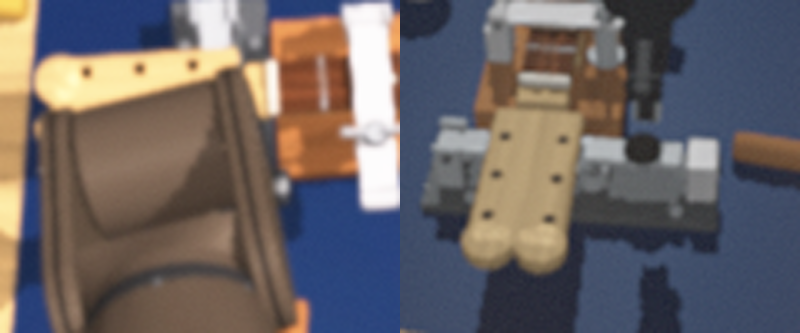

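Emit:
jog_arm([
  [[0.1, -0.05, 0, 0, 0, 0], [0, 0, 0.5, 0, 0, 0], [0, 0, 0.5, 0, 0, 0], [0, 0, 0.2, 0, 0, 0], [0, 0, 0.2, 0, 0, 0], [0, 0, 0.2, 0, 0, 0], [0, 0, 0.2, 0, 0, 0], [0, 0, 0.2, 0, 0, 0], [0, 0, 0, 0, 0, 0], [0, 0, 0, 0, 0, 0]],
])

```text
time: 5.2
tcp_pos: [472.4, 237.0, 63.1]
eef_rot: [[0.995, 0.099, -0.002], [0.099, -0.995, -0.0], [-0.002, 0.0, -1.0]]
force: [-3.5, -0.7, 5.1]
gripper_width: 0.1
finger_force: 2.5
```

Emit:
jog_arm([
  [[0, 0, 0.1, 0, 0, 0], [0, 0, 0.1, 0, 0, 0], [0, 0, 0.1, 0, 0, 0], [0, 0, 0.1, 0, 0, 0], [0, 0, 0, 0, 0, 0], [0, 0, 0, 0, 0, 0], [0, 0, 0, 0, 0, 0], [0, 0, 0, 0, 0, 0], [0, 0, 0, 0, 0, 0], [0, 0, 0, 0, 0, 0]],
])

```text
time: 6.2
tcp_pos: [472.7, 237.1, 53.9]
eef_rot: [[0.995, 0.099, -0.001], [0.099, -0.995, -0.0], [-0.001, 0.0, -1.0]]
force: [-4.7, -1.2, 8.7]
gripper_width: 0.2
finger_force: 4.8
```

Emit:
jog_arm([
  [[0, 0, 0.1, 0, 0, 0], [0, 0, 0, 0, 0, 0], [0, 0, 0, 0, 0, 0], [0, 0, -0.2, 0, 0, 0], [0, 0, -0.3, 0, 0, 0], [0, 0, -0.5, 0, 0, 0], [0, 0, -1, 0, 0, 0], [0, 0, -1, 0, 0, 0], [0, 0, -1, 0, 0, 0], [0, 0, 0, 0, 0, 0]],
])

```text
time: 7.2
tcp_pos: [475.6, 237.9, 154.9]
eef_rot: [[0.995, 0.098, 0.009], [0.098, -0.995, 0.003], [0.009, -0.002, -1.0]]
force: [0.2, 0.1, 0.1]
gripper_width: 0.1
finger_force: 0.0
```

```bash
python3 - <<'E'
from station import bot
import cv2,numpy as np
s=bot.state();print(s['tcp_pos'],s['force'])
o=np.load('side0.npz')['color'][180:280,190:310];b=bot.get_image("side")['color'][180:280,190:310]
cv2.imwrite('pics/pad2.png',np.hstack([cv2.resize(i,(400,333),interpolation=cv2.INTER_CUBIC) for i in(o,b)]))
E
```

```text
[475.59951974 237.93755059 154.94980882] [0.20010721 0.06717637 0.13808805]
```

View pics/pad2.png

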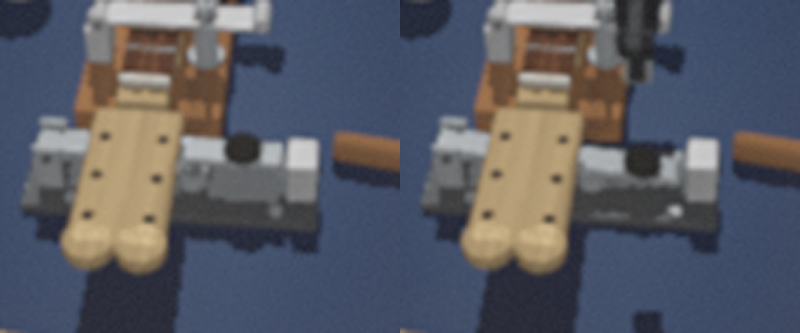

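Pad sits lower and stays down (crop row 150→162), so the latch holds. Next, bolt 3's wing.

Emit:
jog_arm([
  [[0.19, 1, 0, 0, 0, 0], [0.19, 1, 0, 0, 0, 0], [0.19, 1, 0, 0, 0, 0], [0.18, 0.93, 0, 0, 0, 0], [0, 0, 0.4, 0, 0, 0], [0, 0, 0.4, 0, 0, 0], [0, 0, 0.4, 0, 0, 0], [0, 0, 0, 0, 0, 0], [0, 0, 0, 0, 0, 0], [0, 0, 0, 0, 0, 0]],
])

```text
time: 8.25
tcp_pos: [501.2, 141.7, 120.6]
eef_rot: [[0.995, 0.099, 0.001], [0.099, -0.995, 0.0], [0.001, -0.0, -1.0]]
force: [0.3, 0.1, -0.1]
gripper_width: -0.2
finger_force: 0.0
```

Emit:
jog_arm([
  [[0.1, 0, 0, 0, 0, 0], [0.1, 0, 0, 0, 0, 0], [0.1, 0, 0, 0, 0, 0], [0.1, 0, 0, 0, 0, 0], [0, 0, 0, 0, 0, 0], [0, 0, 0, 0, 0, 0], [0, 0, 0, 0, 0, 0], [0, 0, 0, 0, 0, 0], [0, 0, 0, 0, 0, 0], [0, 0, 0, 0, 0, 0]],
])

```text
time: 9.25
tcp_pos: [511.0, 142.1, 120.3]
eef_rot: [[0.995, 0.098, 0.0], [0.098, -0.995, 0.0], [0.0, -0.0, -1.0]]
force: [0.6, 0.2, 0.3]
gripper_width: -0.4
finger_force: 0.0
```

Emit:
jog_arm([
  [[0.1, 0, 0, 0, 0, 0], [0.1, 0, 0, 0, 0, 0], [0, 0, 0, 0, 0, 0], [0, 0, 0, 0, 0, 0], [0, 0, 0, 0, 0, 0], [0, 0, 0, 0, 0, 0], [0, 0, 0, 0, 0, 0], [0, 0, 0, 0, 0, 0], [0, 0, 0, 0, 0, 0], [0, 0, 0, 0, 0, 0]],
])

```text
time: 10.25
tcp_pos: [516.0, 142.6, 120.4]
eef_rot: [[0.995, 0.098, 0.0], [0.098, -0.995, 0.0], [0.0, -0.0, -1.0]]
force: [0.4, -1.1, -0.1]
gripper_width: -0.5
finger_force: 0.0
```

```bash
python3 - <<'E'
from station import bot
import cv2,numpy as np
a=bot.get_image("top")['color'][170:245,230:310];b=bot.get_image("side")['color'][160:235,215:295]
cv2.imwrite('pics/b3.png',np.hstack([cv2.resize(i,(400,375),interpolation=cv2.INTER_CUBIC) for i in(a,b)]))
E
```

```text
(no output)
```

View pics/b3.png

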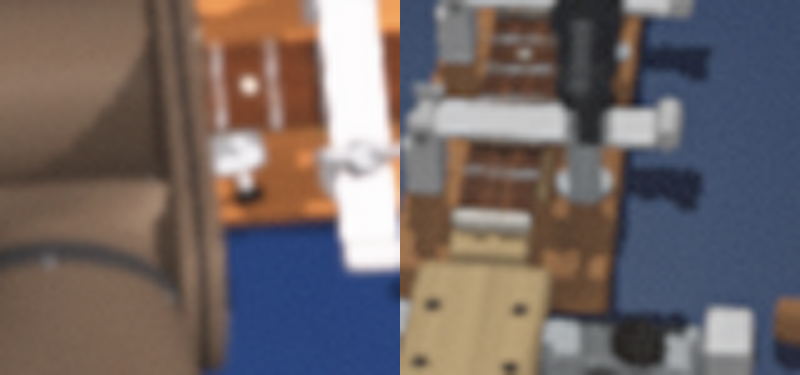

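Emit:
jog_arm([
  [[-0.6, 0, 0, 0, 0, 0], [0, 0, -1, 0, 0, 0], [0, 0, -0.2, 0, 0, 0], [0, 1, 0, 0, 0, 0], [0, 1, 0, 0, 0, 0], [0, 1, 0, 0, 0, 0], [0, 1, 0, 0, 0, 0], [0, 1, 0, 0, 0, 0], [0, 0.2, 0.2, 0, 0, 0], [0, 0, 1, 0, 0, 0]],
])

```text
time: 11.35
tcp_pos: [516.7, 10.6, 122.8]
eef_rot: [[0.995, 0.096, 0.008], [0.096, -0.995, -0.001], [0.007, 0.002, -1.0]]
force: [0.5, 0.1, -0.4]
gripper_width: 0.2
finger_force: 0.0
```

```bash
python3 - <<'E'
from station import bot
import cv2,numpy as np
s=bot.state();print(s['tcp_pos'])
R=lambda i:cv2.resize(i,(400,280),interpolation=cv2.INTER_CUBIC)
c=lambda a:R(a[185:220,228:278]);e=lambda a:R(a[160:195,225:275])
t=bot.get_image("top")['color'];b=bot.get_image("side")['color']
cv2.imwrite('pics/b3b.png',np.vstack([np.hstack([c(np.load('top0.npz')['color']),c(t)]),np.hstack([e(np.load('side0.npz')['color']),e(b)])]))
E
```

```text
[516.68069295  10.60521396 122.76755927]
```

View pics/b3b.png

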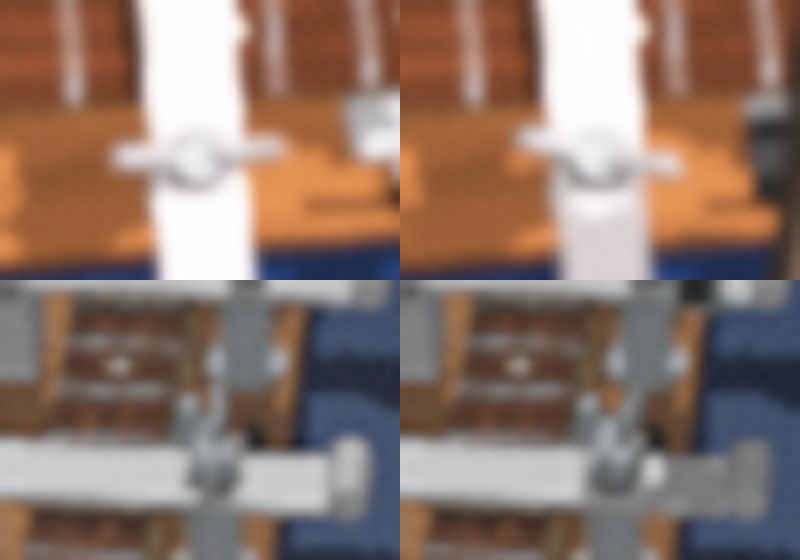

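Bolt 3 has turned by about 0.25 rad: in the top crop its wing line went from (110,158)-(285,145) to (120,138)-(280,163). It is the loose one, so I'm going to curl 3.

Emit:
jog_arm([
  [[0, 0, -1, 0, 0, 0], [0, 0, -1, 0, 0, 0], [-0.29, -1, 0, 0, 0, 0], [-0.29, -1, 0, 0, 0, 0], [-0.29, -1, 0, 0, 0, 0], [-0.28, -1, 0, 0, 0, 0], [0, -0.13, 0.4, 0, 0, 0], [0, 0, 0.4, 0, 0, 0], [0, 0, 0, 0, 0, 0], [0, 0, 0, 0, 0, 0]],
], gripper=-0.4)

```text
time: 12.45
tcp_pos: [475.1, 111.0, 149.6]
eef_rot: [[0.995, 0.098, -0.001], [0.098, -0.995, -0.0], [-0.001, 0.0, -1.0]]
force: [0.3, -0.0, -0.2]
gripper_width: 59.8
finger_force: 0.0
```

Emit:
jog_arm([
  [[0, 0, 0.5, 0, 0, 0], [0, 0, 0.5, 0, 0, 0], [0, 0, 0.5, 0, 0, 0], [0, 0, 0.4, 0, 0, 0], [0, 0, 0.3, 0, 0, 0], [0, 0, 0.2, 0, 0, 0], [0, 0, 0, 0, 0, 0], [0, 0, 0, 0, 0, 0], [0, 0, 0, 0, 0, 0], [0, 0, 0, 0, 0, 0]],
])

```text
time: 13.45
tcp_pos: [475.5, 111.7, 90.9]
eef_rot: [[0.995, 0.098, 0.001], [0.098, -0.995, 0.0], [0.001, 0.0, -1.0]]
force: [0.4, 0.0, 0.9]
gripper_width: 59.9
finger_force: 0.0
```

```bash
python3 - <<'E'
from station import bot
import cv2,numpy as np
b=bot.get_image("side")['color'];t=bot.get_image("top")['color']
cv2.imwrite('pics/g1.png',np.hstack([cv2.resize(b[150:240,220:320],(400,360),interpolation=cv2.INTER_CUBIC),cv2.resize(t[170:260,210:310],(400,360),interpolation=cv2.INTER_CUBIC)]))
E
```

```text
(no output)
```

View pics/g1.png

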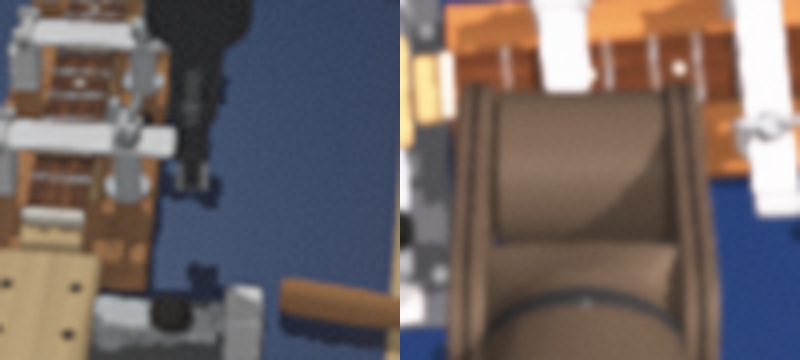

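Emit:
jog_arm([
  [[0, 0, 0, 0, 0, 0], [0, 0, 0, 0, 0, 0], [0, 0, 0, 0, 0, 0], [0, 0, 0, 0, 0, 0], [0, 0, 0, 0, 0, 0], [0, 0, 0, 0, 0, 0], [0, 0, 0, 0, 0, 0], [0, 0, 0, 0, 0, 0], [0, 0, 0, 0, 0, 0], [0, 0, 0, 0, 0, 0]],
], gripper=1)

```text
time: 14.55
tcp_pos: [475.3, 109.5, 90.9]
eef_rot: [[0.995, 0.1, -0.0], [0.1, -0.995, -0.005], [-0.001, 0.005, -1.0]]
force: [-1.4, -9.3, 3.0]
gripper_width: 26.7
finger_force: 59.0
```

Emit:
jog_arm([
  [[0, 0.1, 0, 0, 0, 0], [0.021, 0, -0.347, 0, 0, 0], [0.042, 0, -0.345, 0, 0, 0], [0.062, 0, -0.342, 0, 0, 0], [0.083, 0, -0.338, 0, 0, 0], [0.103, 0, -0.332, 0, 0, 0], [0.123, 0, -0.326, 0, 0, 0], [0.142, 0, -0.318, 0, 0, 0], [0.161, 0, -0.309, 0, 0, 0], [0.179, 0, -0.298, 0, 0, 0]],
])

```text
time: 15.55
tcp_pos: [497.6, 111.4, 164.3]
eef_rot: [[0.995, 0.098, -0.003], [0.098, -0.995, -0.0], [-0.003, 0.0, -1.0]]
force: [-1.2, 0.1, -5.5]
gripper_width: 26.8
finger_force: 59.3
```

Emit:
jog_arm([
  [[0.197, 0, -0.287, 0, 0, 0], [0.213, 0, -0.275, 0, 0, 0], [0.229, 0, -0.262, 0, 0, 0], [0.245, 0, -0.247, 0, 0, 0], [0.259, 0, -0.232, 0, 0, 0], [0.273, 0, -0.216, 0, 0, 0], [0.285, 0, -0.2, 0, 0, 0], [0.297, 0, -0.182, 0, 0, 0], [0.307, 0, -0.164, 0, 0, 0], [0.316, 0, -0.145, 0, 0, 0]],
])

```text
time: 16.55
tcp_pos: [564.0, 117.7, 219.8]
eef_rot: [[0.995, 0.099, -0.0], [0.099, -0.995, -0.001], [-0.0, 0.001, -1.0]]
force: [-3.0, -2.4, -4.0]
gripper_width: 26.9
finger_force: 59.3
```

Emit:
jog_arm([
  [[0, 0, 0, 0, 0, 0], [0, 0, 0, 0, 0, 0], [0, 0, 0, 0, 0, 0], [0, 0, 0, 0, 0, 0], [0, 0, 0, 0, 0, 0], [0, 0, 0, 0, 0, 0], [0, 0, 0, 0, 0, 0], [0, 0, 0, 0, 0, 0], [0, 0, 0, 0, 0, 0], [0, 0, 0, 0, 0, 0]],
])

```text
time: 17.55
tcp_pos: [563.6, 117.7, 219.5]
eef_rot: [[0.995, 0.098, 0.001], [0.098, -0.995, -0.001], [0.001, 0.001, -1.0]]
force: [1.7, -4.9, -5.0]
gripper_width: 26.5
finger_force: 60.4
```

```bash
python3 - <<'E'
from station import bot
import cv2,numpy as np
b=bot.get_image("side")['color'];t=bot.get_image("top")['color']
cv2.imwrite('pics/l1.png',np.hstack([cv2.resize(b[110:260,190:310],(400,500),interpolation=cv2.INTER_CUBIC),cv2.resize(t[130:270,190:302],(400,500),interpolation=cv2.INTER_CUBIC)]))
E
```

```text
(no output)
```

View pics/l1.png

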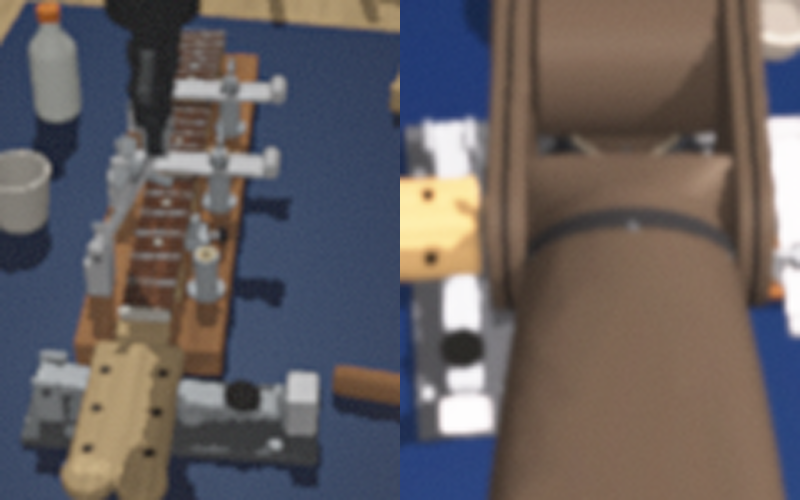

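The strap is up at about 1.13 rad with its curl in the fingers (about (150,150)). Its bare post shows at (205,260), and the pad is still down at (242,395). Time to hand in.

```bash
python3 -c "
from station import bot
print(bot.sign_off())"
```

```text
the job is handed in; nothing more can be done
None
```

The job is handed in, with no verdict returned: the jack pad is latched down, bolt 3 (nearest the headstock) is the stripped one, and the arm is still holding strap 3 by its curl at about 1.13 rad; since the first bolt I tapped turned, I didn't test bolts 1 and 2.

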